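# Close the dust flaps of a sample carton and hold its lid half open

### The job

Get the sample carton on the bench ready for its delivery note: fold both small end flaps fully down flat over the opening while the lid still stands back, then bring the big lid over and hold it open with the gripper's fingers at about 60 degrees from its closed position, without ever letting it fall shut. Finish while still holding the lid there, as it would drop shut if let go, and leave the other things on the bench where they are.

Things in the scene. Friction and masses are not known exactly. Their poses are not given: they have to be found in the camera images.
- carton: open cardboard carton, 150 (x) x 200 (y) mm, walls 5 mm, rim 100 mm above the table, fixed in an aluminium plate (190 x 240 x 4 mm) with corner brackets 30 mm high. Origin: centre of the underside, on the table. z up; x to the far small flap (the near one, at -x, is on the robot's side), y to the wall carrying the big lid's hinge. Microplates inside reach 68 mm above the table
- flap_near (a joint): crease of the near (robot's side) small flap (board 68 mm from crease to free edge, 170 mm long, 4 mm thick), rad: 0 flat and level over the opening (it stops there), 1.57 upright, more (to 2.1) leans outward. Starts at 1.3 to 1.85. A stiff crease (0.025 N m friction): the flap stays where it is left and takes under 1 N at its edge to fold
- flap_near_edge (a point): middle of that flap's free edge (mid thickness); its frame turns with the flap, z is the normal of the flap's outer face (up when folded flat), the outer face 2 mm from this point
- flap_near_hinge (a point): middle of that flap's crease, on top of the carton's near (robot's side) wall, 100 mm above the table, at x = -75 mm in the carton's frame; the flap board occupies 0 to 4 mm on its outer side
- flap_far (a joint): crease of the far small flap (board 68 mm from crease to free edge, 170 mm long, 4 mm thick), rad: 0 flat and level over the opening (it stops there), 1.57 upright, more (to 2.1) leans outward. Starts at 1.3 to 1.85. A stiff crease (0.025 N m friction): the flap stays where it is left and takes under 1 N at its edge to fold
- flap_far_edge (a point): middle of that flap's free edge (mid thickness); its frame turns with the flap, z is the normal of the flap's outer face (up when folded flat), the outer face 2 mm from this point
- flap_far_hinge (a point): middle of that flap's crease, on top of the carton's far wall, 100 mm above the table, at x = +75 mm in the carton's frame; the flap board occupies 0 to 4 mm on its outer side
- lid (a joint): hinge of the big lid (cardboard panel 154 mm along the hinge, 200 mm from hinge to free edge, 8 mm thick, 0.1 to 0.2 kg), rad: 0 closed (level), 1.047 is 60 degrees, 1.57 upright, stop at 1.95. It starts standing back, leaning away from the carton, at 1.62 to 1.95. Little friction: it rests on its own only within 7 to 13 degrees of upright; tipped further over the carton it falls shut
- lid_edge (a point): middle of the lid's free edge (mid thickness, 4 mm from either face); its frame turns with the lid: y points from the free edge to the hinge, z is the normal of the upper face (up when closed), x lies along the edge
- lid_hinge (a point): middle of the lid's hinge line, above the +y wall of the carton, 105 mm above the table, at y = 100 mm in the carton's frame; the panel occupies 0 to 8 mm from it along the lid's z, so the line from here to lid_edge runs 4 mm higher at its far end
- reagent: amber reagent bottle, 70 mm across, 160 mm tall; origin at the centre of its underside; leave alone
- buffer: white buffer bottle, 66 mm across, 140 mm tall; origin at the centre of its underside; leave alone
- beaker: open glass beaker, 70 mm across, 90 mm tall; origin at the centre of its underside; leave alone
- jar: small white jar, 48 mm across, 50 mm tall, near the carton on the lid's hinge side; origin at the centre of its underside; leave alone
- tape_roll: roll of clear tape lying flat, 80 mm across, 25 mm tall, near the carton, on the side away from the hinge; origin at the centre of its underside; leave alone
- pen: white marker pen with a grey cap, 130 x 12 x 12 mm, lying near the carton, on the side away from the hinge; origin at the centre of its underside; leave alone
- tip_box: white box of pipette tips, 85 x 120 x 65 mm; origin at the centre of its underside; leave alone

How it is judged:
On the way, in this order (a step that is already met when the one before it is completed fails the run):
1. both small flaps are folded down flat while the lid still stands back (value of joint each of flap_near, flap_far below 0.15 rad and value of joint lid above 1.4 rad), for 0.2 s.
2. the lid is brought over and held in the fingers at about 60 degrees (value of joint each of flap_near, flap_far below 0.15 rad and value of joint lid between 0.907 and 1.187 rad and velocity of joint lid between -0.15 and 0.15 rad/s and contact force between lid_c0 and the fingers above 0.05 N), for 0.3 s.
At the end, for the whole second after the job is handed in: Both small flaps lie flat (within 0.15 rad of level), the lid stands still (under 0.15 rad/s) at 60 degrees from closed within 8 degrees (0.907 to 1.187 rad) with the robot's fingers touching and carrying it, and no bystander has moved by 30 mm or more; the robot is still holding (all of step 2 and distance of each of reagent, buffer, beaker, jar, tape_roll, pen, tip_box from where it was at the start of the episode below 0.03 m); the arm keeps its last pose, push and grip.
It fails at once if the lid falls shut or nearly so (below 0.5 rad) (value of joint lid below 0.5 rad).
It fails at once if a bystander is pushed away by more than 30 mm (distance of any of reagent, buffer, beaker, jar, tape_roll, pen, tip_box from where it was at the start of the episode above 0.03 m).
It fails at once if a bystander is knocked over (angle between any of reagent, buffer, beaker, jar, tape_roll, pen, tip_box's own z axis and vertical above 0.5 rad).
It also fails if it takes over 64 s, if anything falls off the work surface, if the arm or the gripper's body presses on something with over 40 N, if the wrist force passes 120 N, or if a joint passes its speed limit or range.

### The arm

A 6-joint arm with a two-finger parallel gripper is mounted at the origin on the work surface. World frame = base frame: x ahead of the robot, y to its left, z up, the work surface at z = 0. Lengths are in m, angles in rad, forces in N, time in s.
With the tool pointing down it reaches from about 0.425 to 0.95 m from the base axis. Payload 3.5 kg.
Tool frame: the origin (TCP) lies at the very end of the fingers, on their centre line; the grasp point (between the pads) lies 19 mm behind it; z points along the fingers, y is the line along which they close (so a half turn about z gives the same grasp; the last joint's range is limited). The gripper opens to 85 mm and grips with 20 to 120 N. Pads are 22 mm wide; open, the fingers measure 114 mm over their backs; the gripper's body (76 mm by 85 mm) begins 54 mm behind the grasp point. The pads swing forward as they close: fully open they stand 13 mm farther back than shut.
Start: joints at [-1.292, 0.286, 1.577, -0, 1.279, -0.15], TCP at [0.281, -0.614, 0.231] pointing down, gripper open.
Joint ranges: [-2.77, 2.77], [-0.9, 2.22], [0.21, 2.48], [-1.53, 4.67], [0.24, 2.81], [-2.84, 2.84]. Speed limits (rad/s): [2.79, 2.79, 3.14, 3.14, 3.14, 3.14].

### API

Orientations are given as a unit quaternion [x, y, z, w].
In Python, from plant import get_state, read_camera, sign_off, recognise gives the robot as it stands.
- The arm moves only by the tool arm_command, never from a script. Its argument "steps" is a list of rows, each an object with "translation": the shift along the tool's x, y, z scaled (see below), a list of three; "twist": the turn, a rotation vector about the tool's x, y, z scaled (see below), a list of three; "fingers": the opening, from -1 (shut) to 1 (fully open). In form: [{"translation": [x, y, z], "twist": [rx, ry, rz], "fingers": fingers}, ...]. A call has 1 to 5 rows; each row is the pose to reach, as a shift and turn from the pose commanded when the call began, along the tool's axes at that moment; what a row does not reach only later rows make up. The controller multiplies each number of a shift by 75 cm and each number of a turn by 60 degrees. A row lasts 1/8 s, in which the tool goes at most 62.5 mm and 10.7 degrees, less where a joint would pass 70% of its speed; a pose out of reach is approached as far as the arm can. A call with a number of a shift or a turn outside -1 to 1 is refused whole. A call with a gripper value outside its range is refused whole. The fingers move at their own pace and stop on an object; "grip_force" is the grip in N (left out, the last holds). Time passes only in rows, so rows that repeat a pose let the fingers close. It gives the time, the measured TCP pose, the force, the opening and the grip force at its end, in the units of the state.
- get_state(): the state, without advancing time (a new reading comes with each control period).
- read_camera(name): name is "scene" or "top" or "wrist"; returns a dict with "pixels" (480x640x3 uint8, red, green, blue), "K" (3x3 intrinsics, pixels), "R" (3x3) and "t" (3): a world point X has camera coordinates R X + t; the wrist camera has in their place "T_tool_cam" (4x4, takes a point from camera to tool coordinates, whose origin is the TCP and whose axes are the flange's). Camera axes: x right, y down, z forward; pixel columns grow to the right and rows downward; lengths in m; the calibration is good to about 2 mm. A picture is of the moment at which its call begins: read the wrist's pose just before it. There is no depth.
- sign_off(): hands the job in; it is judged then, once.
Trained networks look in a picture, given as the dict that the camera call returned (one of the last four; its "shot" number tells which), for a name from the list of things; names that differ only in an ending like _2 or _b are one class to them, and where a whole thing is asked for, a point or a joint stands for the part that bears it (a point fixed in the world has none). Each returns a list of dicts, best first, with "conf" (0 to 1); they miss things now and then, are a little off and sometimes report something else, mostly with a low value. They report only what shows in the picture. A call takes as long as a camera call.
- recognise(picture, query): "point" ([row, column] in pixels, amid what is visible of it).
The state is a dict: "time": time; "qpos": joint angles; "dq": joint speeds; "joint_efforts": joint torques, N m; "eef_pos": TCP position; "tcp_rot": TCP orientation; "contact_force": force on the tool from outside, world axes, zero at the start; "wrist_torque": the same for the moment, N m; "opening": opening from 0.0 (shut) to 1.0 (fully open); "finger_force": force on a finger pad.
Only numpy, scipy, OpenCV 4.12 (cv2) and the standard library are available. Lean on these libraries where they do the work, as an engineer would, in place of code of your own. Each camera call takes 0.05 s, during which the arm holds its last target. There are 200 camera calls.

## Working session

There is one attempt and no reset: what is moved stays moved. The work goes in short steps, Python scripts to look and compute and a tool call to move; the robot and the scene stay as the last step left them, time stands still between calls to the robot, and variables do not carry over. Pictures are saved under pics/ and viewed, at most 10 in all, crops included, and the job is handed in when it is done.

Besides the shell and the picture viewer there is one more tool, called as name(argument=value, ...), one argument or row to a line, values as JSON. arm_command: Moves the arm, as the interface text tells. Shifts and turns lie within -1 to 1; 1 stands for 75 cm of shift or 60 degrees of turn. Its arguments: {"type":"object","properties":{"steps":{"type":"array"},"grip_force":{"type":"number"}},"required":["steps"]}

```bash
mkdir -p pics; ls; python3 - <<'E'
from plant import *
import cv2,numpy as np
s=get_state(); print({k:np.round(v,4).tolist() for k,v in s.items()})
for n in ["scene","top"]:
    p=read_camera(n); cv2.imwrite(f"pics/{n}0.png",p["pixels"][:,:,::-1]); print(n,p["K"].tolist(),p["R"].tolist(),p["t"].tolist())
    for q in ["carton","flap_near","flap_far","lid","lid_edge","lid_hinge","flap_near_edge","flap_far_edge","jar","tape_roll"]:
        print(q,[(np.round(r["point"]).tolist(),round(r["conf"],2)) for r in recognise(p,q)[:2]])
E
```

```text
pics
{'time': 0.0, 'qpos': [-1.292, 0.2872, 1.5782, -0.0, 1.2786, -0.15], 'dq': [-0.0022, -0.0008, 0.0004, 0.0001, -0.0002, -0.0005], 'joint_efforts': [-0.0, -40.598, -29.2628, -0.0002, 0.0058, -0.0], 'eef_pos': [0.2805, -0.6132, 0.2299], 'tcp_rot': [0.9771, 0.2128, -0.0001, -0.0012], 'contact_force': [0.5067, 1.1072, 0.0278], 'wrist_torque': [-0.057, -0.0086, 0.0276], 'finger_force': 0.0, 'opening': 0.9957}
scene [[480.6964881048916, 0.0, 322.9042069736741], [0.0, 480.6964881048916, 239.69316128714974], [0.0, 0.0, 1.0]] [[-0.2797658593500662, 0.9600096817223089, -0.010605420385364786], [0.8169549809402818, 0.23224539742452627, -0.5278699029988239], [-0.5042971574964336, -0.15634412804629144, -0.8492590244245051]] [0.15795993783910572, -0.4139988058245801, 1.5027259299759395]
carton [([227.0, 350.0], 0.75), ([225.0, 169.0], 0.41)]
flap_near [([192.0, 335.0], 0.94)]
flap_far [([251.0, 338.0], 0.57)]
lid [([201.0, 406.0], 0.74)]
lid_edge [([202.0, 400.0], 0.89)]
lid_hinge [([202.0, 404.0], 0.66)]
flap_near_edge [([197.0, 333.0], 0.7)]
flap_far_edge [([250.0, 339.0], 0.77)]
jar [([243.0, 412.0], 0.97)]
tape_roll [([279.0, 268.0], 0.81), ([250.0, 340.0], 0.74)]
top [[542.2751865867989, 0.0, 311.23656824159747], [0.0, 542.2751865867989, 239.37987801833367], [0.0, 0.0, 1.0]] [[-0.004337073126675962, -0.9999859575003346, -0.0030454226033554076], [-0.9864852012766469, 0.00477730705536154, -0.16378072230721247], [0.16379297133536386, 0.0022939353604573063, -0.9864920680885857]] [-0.0006857870300405041, 0.5544918399651133, 1.1452766343319316]
carton [([251.0, 274.0], 0.64)]
flap_near [([274.0, 314.0], 0.64)]
flap_far [([204.0, 282.0], 0.7)]
lid [([261.0, 222.0], 0.55)]
lid_edge [([265.0, 225.0], 0.79)]
lid_hinge [([262.0, 221.0], 0.82)]
flap_near_edge [([278.0, 312.0], 0.61)]
flap_far_edge [([204.0, 285.0], 0.63)]
jar []
tape_roll [([192.0, 368.0], 0.98)]
```

View pics/scene0.png

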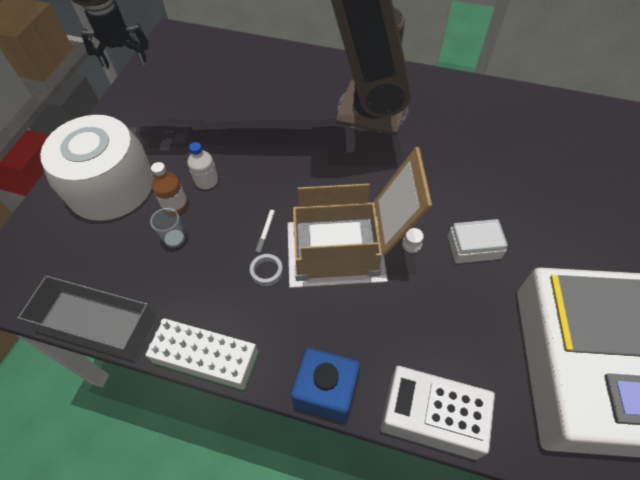

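View pics/top0.png

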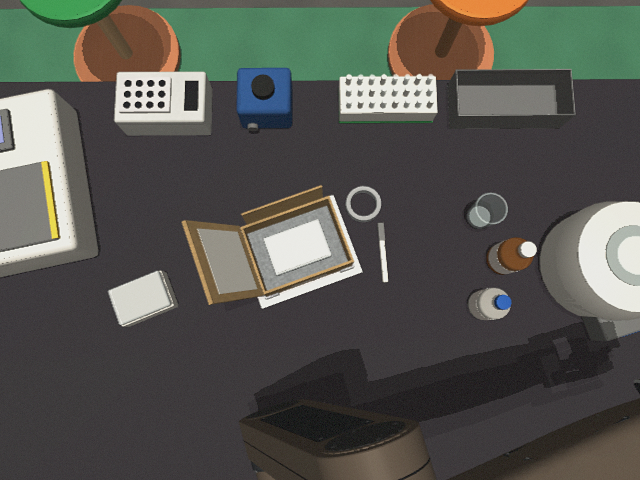

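Both views show the carton (scene about (225,337), top about (250,290)). The lid stands to the +y side, the tape and pen are on the other side, and the jar sits behind the lid. I'll zoom in for the corners.

```bash
python3 - <<'E'
import cv2
a=cv2.imread("pics/top0.png")[180:310,175:375]; cv2.imwrite("pics/topc.png",cv2.resize(a,None,fx=4,fy=4,interpolation=cv2.INTER_CUBIC))
a=cv2.imread("pics/scene0.png")[145:293,270:440]; cv2.imwrite("pics/scenec.png",cv2.resize(a,None,fx=4,fy=4,interpolation=cv2.INTER_CUBIC))
E
```

```text
(no output)
```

View pics/topc.png

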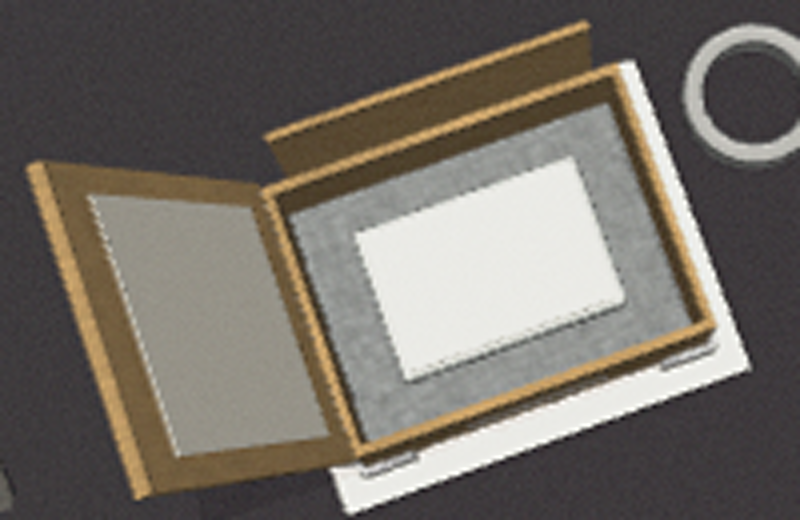

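View pics/scenec.png

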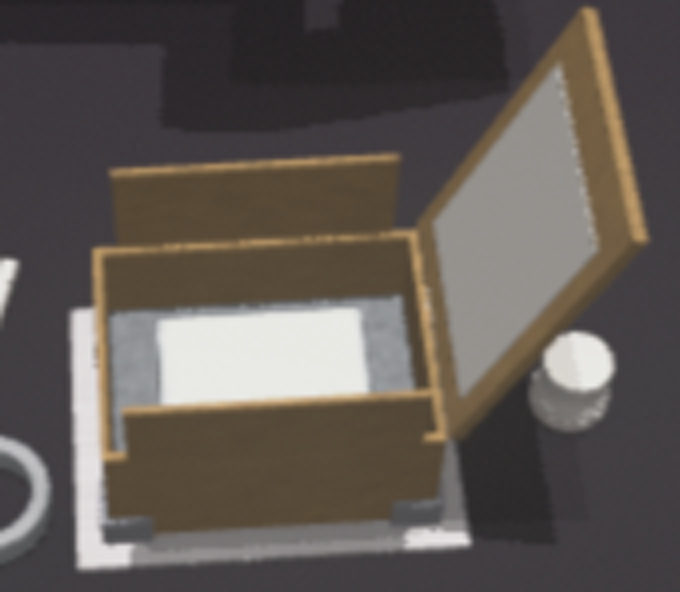

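```bash
cat > fit.py <<'E'
import numpy as np
from scipy.optimize import least_squares
from plant import *
def model(p):
    x,y,yaw,lid,fn,ff=p[:6]; c,s=np.cos(yaw),np.sin(yaw)
    W=lambda q:np.array([x+c*q[0]-s*q[1],y+s*q[0]+c*q[1],q[2]])
    L=lambda lx,d=.2,h=.004:W([lx,.1-d*np.cos(lid)+h*np.sin(lid),.105+d*np.sin(lid)+h*np.cos(lid)])
    N=lambda ly,d=.068,h=.002:W([-.075+d*np.cos(fn)-h*np.sin(fn),ly,.1+d*np.sin(fn)+h*np.cos(fn)])
    F=lambda ly,d=.068,h=.002:W([.075-d*np.cos(ff)+h*np.sin(ff),ly,.1+d*np.sin(ff)+h*np.cos(ff)])
    return W,L,N,F
def proj(c,X):
    q=c["K"]@(c["R"]@X+c["t"]); return q[:2]/q[2]
E
python3 - <<'E'
from fit import *
T,S=read_camera("top"),read_camera("scene")
t=lambda a,b:(T,np.array([175+a/4-.4,180+b/4-.4])); s=lambda a,b:(S,np.array([270+a/4-.4,145+b/4-.4]))
def obs(p):
    W,L,N,F=model(p); return [
    ('pl n+',W([-.095,.12,.004]),t(349,514)),('pl n-',W([-.095,-.12,.004]),t(750,370)),('pl f-',W([.095,-.12,.004]),t(634,60)),
    ('pl f- s',W([.095,-.12,.0]),s(78,570)),('pl f+ s',W([.095,.12,.0]),s(470,546)),
    ('rim f-',W([.075,-.1,.1]),t(627,66)),('rim f+',W([.075,.1,.1]),t(263,188)),
    ('rim n- s',W([-.075,-.1,.1]),s(93,250)),('rim n+ s',W([-.075,.1,.1]),s(416,232)),('rim f- s',W([.075,-.1,.1]),s(104,458)),('rim f+ s',W([.075,.1,.1]),s(446,438)),
    ('lid f',L(.077),t(39,164)),('lid n',L(-.077),t(143,495)),('lid n s',L(-.077),s(588,10)),('lid f s',L(.077),s(643,241)),
    ('ff +',F(.085),t(266,138)),('ff -',F(-.085),t(588,25)),('ff - s',F(-.085),s(126,410)),('ff + s',F(.085),s(434,396)),
    ('fn - s',N(-.085),s(111,173)),('fn + s',N(.085),s(400,156))]
f=lambda p:np.concatenate([proj(c,X)-u for _,X,(c,u) in obs(p)])
r=least_squares(f,[.45,.05,.3,1.7,1.6,1.6],loss="soft_l1",f_scale=1); print(np.round(r.x,4))
for (n,X,_),e in zip(obs(r.x),f(r.x).reshape(-1,2)): print(n,np.round(X,3),np.round(e,1))
np.save("p.npy",r.x)
for c,q in ((S,"jar"),(S,"tape_roll"),(T,"tape_roll"),(T,"pen"),(T,"tip_box"),(T,"reagent"),(T,"buffer"),(T,"beaker")):
    for d in recognise(c,q)[:1]:
        h={"jar":.025,"tape_roll":.012,"pen":.006}.get(q,.06); R=c["R"]; d0=R.T@np.linalg.inv(c["K"])@[d["point"][1],d["point"][0],1]; C=-R.T@c["t"]; print(q,np.round(C+d0*(h-C[2])/d0[2],3))
E
```

```text
[0.5355 0.0256 0.3423 1.9484 1.6122 1.6747]
pl n+ [0.406 0.107 0.004] [0.4 0.4]
pl n- [ 0.486 -0.119  0.004] [ 0.9 -0.1]
pl f- [ 0.665 -0.056  0.004] [0.7 0.2]
pl f- s [ 0.665 -0.056  0.   ] [0.5 0.3]
pl f+ s [0.585 0.171 0.   ] [0.1 0.6]
rim f- [ 0.64  -0.043  0.1  ] [-1.4 -0.6]
rim f+ [0.573 0.145 0.1  ] [0.3 0.4]
rim n- s [ 0.498 -0.094  0.1  ] [ 0.5 -0.5]
rim n+ s [0.431 0.095 0.1  ] [ 0.8 -0.4]
rim f- s [ 0.64  -0.043  0.1  ] [-0.5  0.6]
rim f+ s [0.573 0.145 0.1  ] [0.8 0.7]
lid f [0.549 0.219 0.289] [-0.1 -0. ]
lid n [0.403 0.167 0.289] [1.2 0.4]
lid n s [0.403 0.167 0.289] [ 0.9 -0.2]
lid f s [0.549 0.219 0.289] [-0.1  0.3]
ff + [0.586 0.134 0.167] [ 0.8 -0.2]
ff - [ 0.643 -0.026  0.167] [ 0.8 -0.2]
ff - s [ 0.643 -0.026  0.167] [-0.8  0.5]
ff + s [0.586 0.134 0.167] [ 0.4 -0.4]
fn - s [ 0.489 -0.081  0.168] [ 0.6 -0.3]
fn + s [0.432 0.079 0.168] [0.6 0.2]
jar [0.47  0.204 0.025]
tape_roll [ 0.658 -0.114  0.012]
tape_roll [ 0.669 -0.122  0.012]
pen [0.641 0.055 0.006]
tip_box [0.424 0.355 0.06 ]
reagent [ 0.515 -0.436  0.06 ]
buffer [ 0.411 -0.38   0.06 ]
beaker [ 0.612 -0.387  0.06 ]
```

```bash
cat > plan.py <<'E'
import sys; from fit import *
from scipy.spatial.transform import Rotation as Ro
p=np.load("p.npy"); yaw=Ro.from_euler('z',p[2]); o=np.array([p[0],p[1],0])
def pose(x,y,z,phi=0): return o+yaw.apply([x,y,z]), yaw*Ro.from_euler('x',phi,degrees=True)*Ro.from_euler('x',180,degrees=True)
def plan(wps,s=None):
    s=s or get_state(); P=np.array(s["eef_pos"]); R=Ro.from_quat(s["tcp_rot"])
    print("t",round(s["time"],2),"carton",np.round(yaw.inv().apply(P-o),4),"F",np.round(s["contact_force"],1),"open",round(s["opening"],3),"rot err deg",np.round((R.inv()*pose(0,0,0)[1]).as_rotvec(degrees=True),1))
    for w in wps:
        q,Q=pose(*w); print(w,np.round(R.inv().apply(q-P)/.75,3).tolist(),np.round((R.inv()*Q).as_rotvec(degrees=True)/60,3).tolist())
E
python3 - <<'E'
from plan import *
W,L,N,F=model(p); print(pose(-.125,-.06,.2)[0])
plan([(-.125,-.06,.2),(-.125,-.06,.15)])
E
```

```text
[ 0.43792526 -0.07285538  0.2       ]
t 1.6 carton [-0.4547 -0.5169  0.2313] F [ 0.3 -0.9 -0.4] open 1.001 rot err deg [-0. -0.  5.]
(-0.125, -0.06, 0.2) [0.491, -0.569, 0.042] [-0.0, -0.0, 0.083]
(-0.125, -0.06, 0.15) [0.491, -0.569, 0.108] [-0.0, -0.0, 0.083]
```

arm_command(
  steps=[
    {"translation": [0.491,-0.569,0.0],"twist": [0,0,0.083],"fingers": -1},
    {"translation": [0.491,-0.569,0.0],"twist": [0,0,0.083],"fingers": -1},
    {"translation": [0.491,-0.569,0.0],"twist": [0,0,0.083],"fingers": -1},
    {"translation": [0.491,-0.569,0.0],"twist": [0,0,0.083],"fingers": -1},
    {"translation": [0.491,-0.569,0.0],"twist": [0,0,0.083],"fingers": -1},
  ],
)

```text
time: 2.22
eef_pos: [0.3683, -0.312, 0.2316]
tcp_rot: [0.985, 0.17, 0.0, 0.0]
contact_force: [0.8, -0.5, 0.3]
opening: 0.0
finger_force: 0.0
```

```bash
python3 -c "
from plan import *
plan([(-.125,-.06,.2),(-.125,-.06,.15)])"
```

```text
t 2.23 carton [-0.2708 -0.2619  0.2316] F [ 0.8 -0.5  0.3] open 0.0 rot err deg [ 0.  -0.  -0.1]
(-0.125, -0.06, 0.2) [0.194, -0.269, 0.042] [0.001, -0.001, -0.001]
(-0.125, -0.06, 0.15) [0.194, -0.269, 0.109] [0.001, -0.001, -0.001]
```

arm_command(
  steps=[
    {"translation": [0.194,-0.269,0.042],"twist": [0,0,0],"fingers": -1},
    {"translation": [0.194,-0.269,0.042],"twist": [0,0,0],"fingers": -1},
    {"translation": [0.194,-0.269,0.042],"twist": [0,0,0],"fingers": -1},
    {"translation": [0.194,-0.269,0.042],"twist": [0,0,0],"fingers": -1},
    {"translation": [0.194,-0.269,0.107],"twist": [0,0,0],"fingers": -1},
  ],
)

```text
time: 2.85
eef_pos: [0.441, -0.0722, 0.1543]
tcp_rot: [0.985, 0.174, 0.004, 0.002]
contact_force: [0.9, -0.5, -0.0]
opening: 0.001
finger_force: 0.0
```

```bash
python3 -c "
from plan import *
def c(th,s,y,d=.05,w=.011):
    t=np.radians(th); return (round(s*(.075-d*np.cos(t)+.004*np.sin(t)+w),4),y,round(.1+d*np.sin(t)+.004*np.cos(t),4))
plan([c(t,-1,-.06) for t in (95,80,65,50,35,20,10,0)])"
```

```text
t 2.85 carton [-0.1219 -0.0604  0.1543] F [ 0.9 -0.5 -0. ] open 0.001 rot err deg [ 0.4 -0.5  0.4]
(np.float64(-0.0943), -0.06, np.float64(0.1495)) [0.037, -0.0, 0.007] [0.006, -0.008, 0.007]
(np.float64(-0.0813), -0.06, np.float64(0.1499)) [0.054, -0.0, 0.006] [0.006, -0.008, 0.007]
(np.float64(-0.0685), -0.06, np.float64(0.147)) [0.071, -0.0, 0.01] [0.006, -0.008, 0.007]
(np.float64(-0.0569), -0.06, np.float64(0.1409)) [0.087, -0.0, 0.019] [0.006, -0.008, 0.007]
(np.float64(-0.0473), -0.06, np.float64(0.132)) [0.099, 0.0, 0.03] [0.006, -0.008, 0.007]
(np.float64(-0.0404), -0.06, np.float64(0.1209)) [0.108, -0.0, 0.045] [0.006, -0.008, 0.007]
(np.float64(-0.0375), -0.06, np.float64(0.1126)) [0.112, -0.0, 0.056] [0.006, -0.008, 0.007]
(np.float64(-0.036), -0.06, np.float64(0.104)) [0.114, -0.0, 0.068] [0.006, -0.008, 0.007]
```

arm_command(
  steps=[
    {"translation": [0.041,0,0.002],"twist": [0,0,0],"fingers": -1},
    {"translation": [0.07,0,0.004],"twist": [0,0,0],"fingers": -1},
    {"translation": [0.091,0,0.014],"twist": [0,0,0],"fingers": -1},
    {"translation": [0.108,0,0.03],"twist": [0,0,0],"fingers": -1},
    {"translation": [0.115,0,0.046],"twist": [0,0,0],"fingers": -1},
  ],
)

```text
time: 3.48
eef_pos: [0.5197, -0.0459, 0.1167]
tcp_rot: [0.985, 0.17, 0.001, 0.0]
contact_force: [-0.0, -0.1, 0.3]
opening: 0.002
finger_force: 0.4
```

arm_command(
  steps=[
    {"translation": [0.003,0,0.012],"twist": [0,0,0],"fingers": -1},
    {"translation": [0.003,0,0.017],"twist": [0,0,0],"fingers": -1},
    {"translation": [0.003,0,0.018],"twist": [0,0,0],"fingers": -1},
  ],
)

```text
time: 3.85
eef_pos: [0.5204, -0.0452, 0.1038]
tcp_rot: [0.985, 0.17, -0.001, -0.0]
contact_force: [-2.9, 1.7, 7.5]
opening: -0.003
finger_force: 3.4
```

```bash
python3 - <<'E'
from plan import *
import cv2
plan([(-.036,-.06,.104)])
c=read_camera("scene"); a=c["pixels"][100:293,270:440,::-1]; cv2.imwrite("pics/s1.png",cv2.resize(a,None,fx=3,fy=3))
E
```

```text
t 3.85 carton [-0.038  -0.0617  0.1038] F [-2.9  1.7  7.5] open -0.003 rot err deg [-0.1  0.1 -0. ]
(-0.036, -0.06, 0.104) [0.003, -0.002, -0.0] [-0.001, 0.001, -0.001]
```

View pics/s1.png

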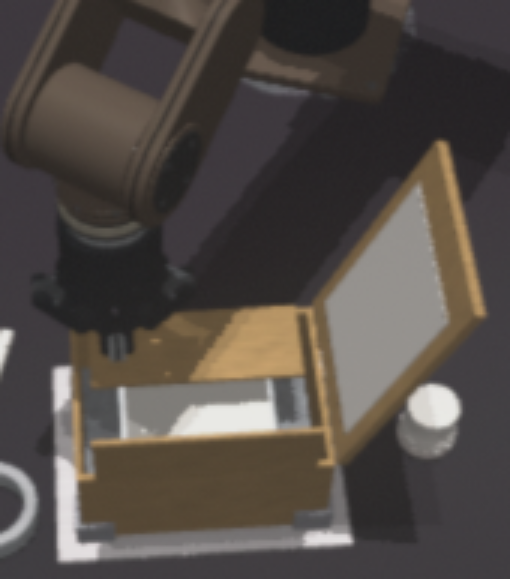

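The picture shows the near flap lying flat, with the fingertips on it at about (118,345). The far flap and the lid haven't moved. Next I go over to the far flap.

arm_command(
  steps=[
    {"translation": [0,0,-0.083],"twist": [0,0,0],"fingers": -1},
    {"translation": [0.05,-0.013,-0.122],"twist": [0,0,0],"fingers": -1},
    {"translation": [0.13,-0.027,-0.127],"twist": [0,0,0],"fingers": -1},
    {"translation": [0.205,-0.027,-0.127],"twist": [0,0,0],"fingers": -1},
    {"translation": [0.222,-0.027,-0.11],"twist": [0,0,0],"fingers": -1},
  ],
)

```text
time: 4.53
eef_pos: [0.6733, 0.0304, 0.1863]
tcp_rot: [0.985, 0.171, 0.001, 0.0]
contact_force: [0.8, -0.4, -0.9]
opening: 0.004
finger_force: 0.0
```

arm_command(
  steps=[
    {"translation": [0,0,0.047],"twist": [0,0,0],"fingers": -1},
    {"translation": [0,0,0.047],"twist": [0,0,0],"fingers": -1},
  ],
)

```text
time: 4.78
eef_pos: [0.6672, 0.0294, 0.1454]
tcp_rot: [0.985, 0.17, -0.005, -0.001]
contact_force: [-1.6, 0.0, 0.2]
opening: 0.004
finger_force: 0.0
```

```bash
python3 -c "
from plan import *
def c(th,s,y,d=.05,w=.011):
    t=np.radians(th); return (round(s*(.075-d*np.cos(t)+.004*np.sin(t)+w),4),y,round(.1+d*np.sin(t)+.004*np.cos(t),4))
plan([c(t,1,-.04) for t in (98,70,50,30,15,0)])"
```

```text
t 4.78 carton [ 0.1253 -0.0406  0.1454] F [-1.6  0.   0.2] open 0.004 rot err deg [-0.2  0.5 -0. ]
(np.float64(0.0969), -0.04, np.float64(0.149)) [-0.038, -0.001, -0.005] [-0.004, 0.009, -0.001]
(np.float64(0.0727), -0.04, np.float64(0.1484)) [-0.07, -0.001, -0.003] [-0.004, 0.009, -0.001]
(np.float64(0.0569), -0.04, np.float64(0.1409)) [-0.091, -0.001, 0.007] [-0.004, 0.009, -0.001]
(np.float64(0.0447), -0.04, np.float64(0.1285)) [-0.107, -0.001, 0.023] [-0.004, 0.009, -0.001]
(np.float64(0.0387), -0.04, np.float64(0.1168)) [-0.115, -0.0, 0.039] [-0.004, 0.009, -0.001]
(np.float64(0.036), -0.04, np.float64(0.104)) [-0.119, -0.0, 0.056] [-0.004, 0.009, -0.001]
```

arm_command(
  steps=[
    {"translation": [-0.044,0,0.003],"twist": [0,0,0],"fingers": -1},
    {"translation": [-0.076,0,0.004],"twist": [0,0,0],"fingers": -1},
    {"translation": [-0.098,0,0.014],"twist": [0,0,0],"fingers": -1},
    {"translation": [-0.114,0,0.03],"twist": [0,0,0],"fingers": -1},
    {"translation": [-0.122,0,0.046],"twist": [0,0,0],"fingers": -1},
  ],
)

```text
time: 5.4
eef_pos: [0.5842, -0.0016, 0.116]
tcp_rot: [0.985, 0.17, 0.0, 0.0]
contact_force: [0.7, -0.1, 0.1]
opening: -0.001
finger_force: 0.4
```

arm_command(
  steps=[
    {"translation": [-0.003,0,0.012],"twist": [0,0,0],"fingers": -1},
    {"translation": [-0.003,0,0.017],"twist": [0,0,0],"fingers": -1},
    {"translation": [-0.003,0,0.018],"twist": [0,0,0],"fingers": -1},
    {"translation": [-0.003,0,0.018],"twist": [0,0,0],"fingers": -1},
  ],
)

```text
time: 5.9
eef_pos: [0.5818, -0.002, 0.1038]
tcp_rot: [0.985, 0.171, -0.002, -0.0]
contact_force: [-7.7, -1.8, 10.6]
opening: -0.001
finger_force: 5.4
```

```bash
python3 - <<'E'
from plan import *
import cv2
plan([(0,0,.40)])
a=[read_camera(n)["pixels"][:,:,::-1] for n in("scene","top")]
cv2.imwrite("pics/s2.png",cv2.resize(np.hstack([a[0][110:300,270:440],a[1][140:330,180:370]]),None,fx=2.2,fy=2.2))
E
```

```text
t 5.9 carton [ 0.0343 -0.0416  0.1038] F [-7.7 -1.8 10.6] open -0.001 rot err deg [-0.   0.3  0. ]
(0, 0, 0.4) [-0.048, -0.056, -0.395] [-0.001, 0.004, 0.001]
```

View pics/s2.png

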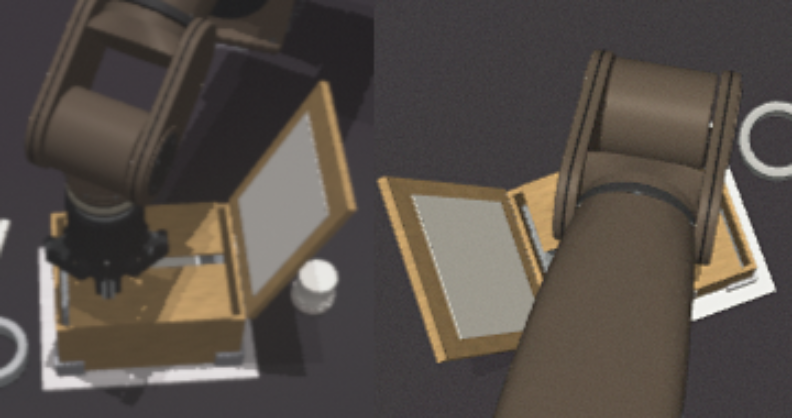

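Both flaps are flat: fingertips at scene-crop (107,288), far flap flat over the opening, lid still standing back. Next, the lid.

```bash
python3 -c "
from plan import *
th=p[3]
def l(d,t,x=0): return (x,.1-d*np.cos(t)+.004*np.sin(t),.105+d*np.sin(t)+.004*np.cos(t),90-np.degrees(t))
plan([(.034,-.04,.3),l(.27,th),l(.172,th)])"
```

```text
t 6.0 carton [ 0.0343 -0.0416  0.1038] F [-6.4 -0.9 10.3] open -0.001 rot err deg [-0.   0.3  0. ]
(0.034, -0.04, 0.3) [-0.002, -0.002, -0.262] [-0.001, 0.004, 0.001]
(0, np.float64(0.20325376826831218), np.float64(0.35450883619301676), np.float64(-21.63238224781763)) [-0.047, -0.327, -0.334] [-0.361, 0.004, 0.001]
(0, np.float64(0.16712607003209684), np.float64(0.2634111445639038), np.float64(-21.63238224781763)) [-0.047, -0.278, -0.212] [-0.361, 0.004, 0.001]
```

arm_command(
  steps=[
    {"translation": [0,0,-0.083],"twist": [0,0,0],"fingers": -1},
    {"translation": [0,0,-0.166],"twist": [0,0,0],"fingers": -1},
    {"translation": [0,0,-0.249],"twist": [0,0,0],"fingers": -0.2},
    {"translation": [-0.01,0,-0.332],"twist": [-0.1,0,0],"fingers": -0.2},
    {"translation": [-0.02,-0.07,-0.36],"twist": [-0.2,0,0],"fingers": -0.2},
  ],
)

```text
time: 6.62
eef_pos: [0.553, 0.0409, 0.378]
tcp_rot: [0.98, 0.166, 0.022, 0.106]
contact_force: [0.7, 2.2, -0.2]
opening: 0.398
finger_force: 0.0
```

```bash
python3 -c "
from plan import *
th=p[3]
def l(d,t,x=0): return (x,.1-d*np.cos(t)+.004*np.sin(t),.105+d*np.sin(t)+.004*np.cos(t),90-np.degrees(t))
plan([l(.28,th)])"
```

```text
t 6.62 carton [0.0216 0.0085 0.378 ] F [ 0.7  2.2 -0.2] open 0.398 rot err deg [12.4 -0.5 -0.4]
(0, np.float64(0.20694026808833416), np.float64(0.36380451901231403), np.float64(-21.63238224781763)) [-0.03, -0.262, -0.038] [-0.154, -0.006, -0.007]
```

arm_command(
  steps=[
    {"translation": [-0.01,-0.08,-0.02],"twist": [-0.08,0,0],"fingers": -0.2},
    {"translation": [-0.02,-0.16,-0.03],"twist": [-0.155,0,0],"fingers": -0.2},
    {"translation": [-0.03,-0.24,-0.035],"twist": [-0.155,0,0],"fingers": -0.2},
    {"translation": [-0.03,-0.262,-0.038],"twist": [-0.155,0,0],"fingers": -0.2},
    {"translation": [-0.03,-0.262,-0.038],"twist": [-0.155,0,0],"fingers": -0.2},
  ],
)

```text
time: 7.25
eef_pos: [0.4633, 0.2225, 0.3591]
tcp_rot: [0.968, 0.168, 0.031, 0.182]
contact_force: [0.1, 0.6, 0.0]
opening: 0.401
finger_force: 0.0
```

```bash
python3 -c "
from plan import *
import cv2
th=p[3]
def l(d,t,x=0): return (x,.1-d*np.cos(t)+.004*np.sin(t),.105+d*np.sin(t)+.004*np.cos(t),90-np.degrees(t))
plan([l(.172,th)])
s=get_state();c=read_camera('wrist');cv2.imwrite('pics/w.png',c['pixels'][:,:,::-1])
W,L,N,F=model(p);P=np.array(s['eef_pos']);R=Ro.from_quat(s['tcp_rot']);T=np.linalg.inv(c['T_tool_cam'])
for x in(-.077,0,.077):
  for h in (0,.008):
    q=c['K']@(T@np.r_[R.inv().apply(L(x,.2,h)-P),1])[:3];print(x,h,q[:2]/q[2])
"
```

```text
t 7.25 carton [-0.0019  0.2097  0.3591] F [0.1 0.6 0. ] open 0.401 rot err deg [21.3  0.   0.1]
(0, np.float64(0.16712607003209684), np.float64(0.2634111445639038), np.float64(-21.63238224781763)) [0.003, 0.006, 0.139] [-0.005, -0.0, 0.002]
-0.077 0 [327.00381298 358.57785935]
-0.077 0.008 [314.96522809 358.51842988]
0 0 [328.59325386 249.43983831]
0 0.008 [315.30459805 249.39257135]
0.077 0 [330.55101474 115.01134207]
0.077 0.008 [315.72259524 114.98379575]
```

View pics/w.png

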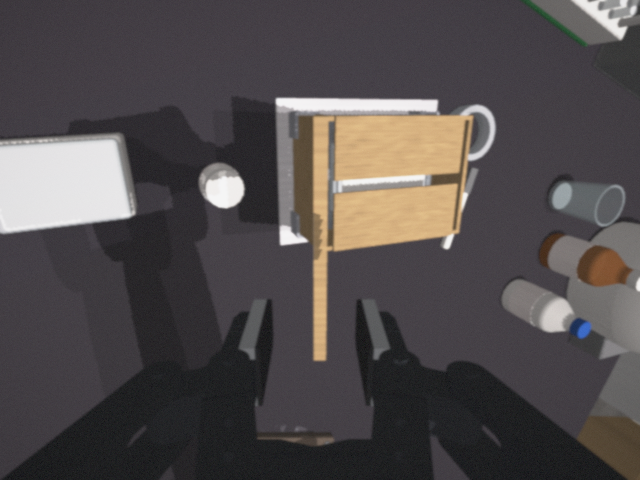

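The wrist view shows the lid edge at columns 313–328, rows 115–360, between the fingers (tips at about (265,305) and (360,305)). That agrees with the prediction, so I move down over it.

arm_command(
  steps=[
    {"translation": [0.003,0.004,0.05],"twist": [0,0,0],"fingers": -0.2},
    {"translation": [0.003,0.005,0.1],"twist": [0,0,0],"fingers": -0.2},
    {"translation": [0.003,0.005,0.137],"twist": [0,0,0],"fingers": -0.2},
    {"translation": [0.003,0.005,0.137],"twist": [0,0,0],"fingers": -0.62},
    {"translation": [0.003,0.005,0.137],"twist": [0,0,0],"fingers": -0.62},
  ],
)

```text
time: 7.92
eef_pos: [0.4801, 0.1834, 0.2665]
tcp_rot: [0.969, 0.166, 0.032, 0.182]
contact_force: [0.4, -0.2, -0.1]
opening: 0.187
finger_force: 0.0
```

```bash
cat >> plan.py <<'E'
def l(d,t,x=0): return tuple(np.round((x,.1-d*np.cos(t)+.004*np.sin(t),.105+d*np.sin(t)+.004*np.cos(t),90-np.degrees(t)),4).tolist())
E
python3 -c "
from plan import *
plan([l(.172,t) for t in (1.948,1.88,1.81,1.74,1.67,1.6)])"
```

```text
t 7.92 carton [0.0007 0.1672 0.2665] F [ 0.4 -0.2 -0.1] open 0.187 rot err deg [21.3 -0.1 -0.1]
(0.0, 0.1671, 0.2634, -21.6122) [-0.001, -0.001, 0.004] [-0.005, -0.001, -0.003]
(0.0, 0.1561, 0.2676, -17.7161) [-0.001, 0.014, 0.004] [0.06, -0.001, -0.003]
(0.0, 0.1446, 0.2712, -13.7054) [-0.001, 0.03, 0.005] [0.127, -0.001, -0.003]
(0.0, 0.1329, 0.2739, -9.6947) [-0.001, 0.046, 0.007] [0.194, -0.001, -0.003]
(0.0, 0.121, 0.2758, -5.684) [-0.001, 0.062, 0.011] [0.26, -0.002, -0.003]
(0.0, 0.109, 0.2768, -1.6732) [-0.001, 0.077, 0.015] [0.327, -0.002, -0.002]
```

arm_command(
  steps=[
    {"translation": [0,0.014,0.004],"twist": [0.06,0,0],"fingers": -0.62},
    {"translation": [0,0.03,0.005],"twist": [0.127,0,0],"fingers": -0.62},
    {"translation": [0,0.046,0.007],"twist": [0.194,0,0],"fingers": -0.62},
    {"translation": [0,0.062,0.011],"twist": [0.26,0,0],"fingers": -0.62},
    {"translation": [0,0.077,0.015],"twist": [0.327,0,0],"fingers": -0.62},
  ],
)

```text
time: 8.55
eef_pos: [0.4996, 0.1294, 0.2783]
tcp_rot: [0.985, 0.17, 0.005, 0.014]
contact_force: [0.7, 0.3, 0.3]
opening: 0.192
finger_force: 0.1
```

```bash
python3 -c "
from plan import *
plan([l(.172,t) for t in (1.60,1.54,1.48,1.42,1.37,1.32)])"
```

```text
t 8.55 carton [0.001  0.1098 0.2783] F [0.7 0.3 0.3] open 0.192 rot err deg [ 1.6 -0.3  0. ]
(0.0, 0.109, 0.2768, -1.6732) [-0.001, 0.001, 0.002] [-0.001, -0.004, -0.0]
(0.0, 0.0987, 0.277, 1.7645) [-0.001, 0.015, 0.002] [0.056, -0.004, 0.0]
(0.0, 0.0884, 0.2767, 5.2022) [-0.001, 0.028, 0.003] [0.114, -0.004, 0.0]
(0.0, 0.0781, 0.2756, 8.64) [-0.001, 0.042, 0.005] [0.171, -0.004, 0.0]
(0.0, 0.0696, 0.2743, 11.5048) [-0.001, 0.053, 0.007] [0.219, -0.004, 0.001]
(0.0, 0.0612, 0.2726, 14.3696) [-0.001, 0.065, 0.009] [0.266, -0.004, 0.001]
```

arm_command(
  steps=[
    {"translation": [0,0.015,0.002],"twist": [0.056,0,0],"fingers": -0.62},
    {"translation": [0,0.028,0.003],"twist": [0.114,0,0],"fingers": -0.62},
    {"translation": [0,0.042,0.005],"twist": [0.171,0,0],"fingers": -0.62},
    {"translation": [0,0.053,0.007],"twist": [0.219,0,0],"fingers": -0.62},
    {"translation": [0,0.065,0.009],"twist": [0.266,0,0],"fingers": -0.62},
  ],
)

```text
time: 9.18
eef_pos: [0.516, 0.0829, 0.2725]
tcp_rot: [0.978, 0.169, -0.019, -0.123]
contact_force: [0.3, -0.1, -0.8]
opening: 0.187
finger_force: 0.0
```

```bash
python3 -c "
from plan import *
plan([l(.172,t) for t in (1.32,1.27,1.22,1.17,1.12,1.08)])"
```

```text
t 9.18 carton [0.0008 0.0605 0.2725] F [ 0.3 -0.1 -0.8] open 0.187 rot err deg [-14.2  -0.2   0. ]
(0.0, 0.0612, 0.2726, 14.3696) [-0.001, -0.001, 0.0] [0.002, -0.003, 0.001]
(0.0, 0.0529, 0.2705, 17.2344) [-0.001, 0.011, 0.0] [0.05, -0.003, 0.001]
(0.0, 0.0446, 0.2679, 20.0991) [-0.001, 0.022, 0.001] [0.097, -0.003, 0.001]
(0.0, 0.0366, 0.2649, 22.9639) [-0.001, 0.033, 0.002] [0.145, -0.003, 0.001]
(0.0, 0.0287, 0.2616, 25.8287) [-0.001, 0.045, 0.004] [0.193, -0.003, 0.001]
(0.0, 0.0225, 0.2586, 28.1206) [-0.001, 0.054, 0.006] [0.231, -0.003, 0.001]
```

arm_command(
  steps=[
    {"translation": [0,0.011,0],"twist": [0.05,0,0],"fingers": -0.62},
    {"translation": [0,0.022,0.001],"twist": [0.097,0,0],"fingers": -0.62},
    {"translation": [0,0.033,0.002],"twist": [0.145,0,0],"fingers": -0.62},
    {"translation": [0,0.045,0.004],"twist": [0.193,0,0],"fingers": -0.62},
    {"translation": [0,0.054,0.006],"twist": [0.231,0,0],"fingers": -0.62},
  ],
)

```text
time: 9.8
eef_pos: [0.5278, 0.0468, 0.2554]
tcp_rot: [0.956, 0.165, -0.042, -0.241]
contact_force: [0.1, -1.0, -0.3]
opening: 0.192
finger_force: 0.1
```

arm_command(
  steps=[
    {"translation": [0,0.007,0],"twist": [0.03,0,0],"fingers": -0.62},
    {"translation": [0,0.007,0],"twist": [0.03,0,0],"fingers": -1},
    {"translation": [0,0.007,0],"twist": [0.03,0,0],"fingers": -1},
    {"translation": [0,0.007,0],"twist": [0.03,0,0],"fingers": -1},
    {"translation": [0,0.007,0],"twist": [0.03,0,0],"fingers": -1},
  ],
  grip_force=20,
)

```text
time: 10.42
eef_pos: [0.5287, 0.0436, 0.2531]
tcp_rot: [0.952, 0.165, -0.044, -0.255]
contact_force: [-1.3, 1.6, -2.1]
opening: 0.088
finger_force: 20.6
```

```bash
python3 -c "
from plan import *
import cv2
plan([l(.172,1.047)])
cs=[read_camera(n) for n in('scene','top')]
a=[]
for c in cs:
  im=cv2.resize(c['pixels'][:,:,::-1],None,fx=3,fy=3)
  for t,col in((1.047,(0,255,0)),):
    W,L,N,F=model(np.r_[p[:3],t,0,0])
    for f,xs in((L,(-.077,.077)),(N,(-.085,.085)),(F,(-.085,.085))):
      u=[(3*proj(c,f(x))).astype(int).tolist() for x in xs]; cv2.line(im,u[0],u[1],col,1)
  a.append(im)
cv2.imwrite('pics/s3.png',cv2.resize(np.hstack([a[0][330:900,810:1320],a[1][420:990,540:1110]]),None,fx=.74,fy=.74))
g=get_state();print(g['time'],g['finger_force'],g['opening'])
"
```

```text
t 10.43 carton [-0.0004  0.0193  0.2531] F [-1.3  1.6 -2.1] open 0.088 rot err deg [-30.    0.1   0. ]
(0.0, 0.0174, 0.2559, 30.0113) [0.001, 0.0, -0.005] [0.001, 0.001, 0.0]
10.525 20.438393354415894 0.08883468982656113
```

View pics/s3.png

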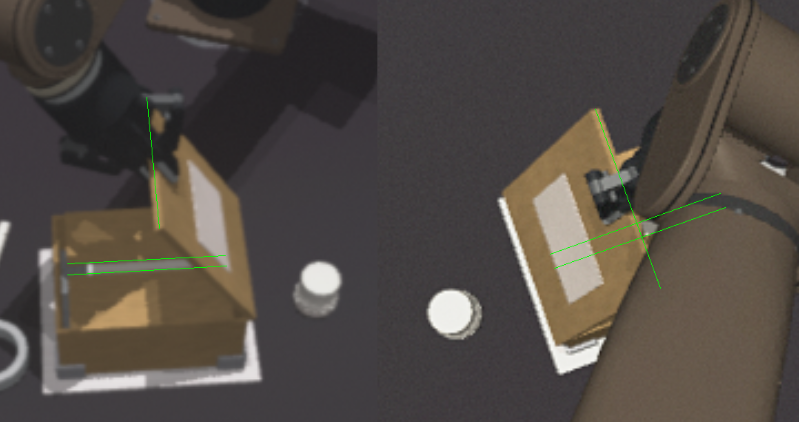

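The lid edge lies on the predicted 60° line (scene crop (150,98)–(160,228)), the gap between the flat flaps matches the green lines, and the grip reads 20 N on the 8 mm board. I'll hold briefly, then hand in.

arm_command(
  steps=[
    {"translation": [0,0,0],"twist": [0,0,0],"fingers": -1},
    {"translation": [0,0,0],"twist": [0,0,0],"fingers": -1},
    {"translation": [0,0,0],"twist": [0,0,0],"fingers": -1},
    {"translation": [0,0,0],"twist": [0,0,0],"fingers": -1},
  ],
)

```text
time: 11.02
eef_pos: [0.5288, 0.0433, 0.2529]
tcp_rot: [0.952, 0.164, -0.045, -0.255]
contact_force: [-2.2, 2.7, -4.8]
opening: 0.088
finger_force: 20.1
```

```bash
python3 -c "
from plant import *
g=get_state();print(g['time'],g['finger_force'],g['opening'],g['contact_force'])
print(sign_off())"
```

```text
11.025 20.14140397310257 0.08798764559958488 [-2.19135411  2.72173232 -4.84238643]
the job is handed in; nothing more can be done
None
```

I folded both small flaps flat and handed the job in at about 11 s, with the lid held in the fingers at about 60° (20 N grip); nothing else on the bench was touched, and the sign-off returned no verdict.

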